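# Switch the bench on for a cut, in order

### The job

Get the workbench ready for a cut by touching its wireless switches in this order: first the lamp (the pod with the small round cap), then the dust extractor (square cap), then the router (long bar cap). Push each cap down lightly with a fingertip until it is well down and stays there, and leave the wide mushroom stop cap up. Do not pick up or shove the pods or anything else on the bench.

Things in the scene. Friction and masses are not known exactly. Their poses are not given: they have to be found in the camera images.
- lamp_pod: Work lamp switch pod: 66 mm square, grey, loose on the bench, 0.3 to 0.65 kg, housing 39 mm high; origin at the centre of its underside, z up. Its one black cap sits in the middle: a SMALL ROUND flat-topped cap, 30 mm diameter.
- lamp_top (a point): Work lamp switch pod: centre of the top of that cap, moves with it.
- lamp_cap (a joint): Work lamp switch pod: how far that cap is pushed down, m: 0 = fully up (cap top 60 mm above the bench), 0.012 = at its bottom stop (48 mm). It resists with about 2.5 to 3.5 N and stays where it is left; it is switched on once it is more than 0.006 down; past the bottom stop it sinks up to 6 mm further on a stiff spring (5 to 12 N), which is allowed and springs back; over 25 N breaks it.
- dust_pod: Dust extractor switch pod: 66 mm square, grey, loose on the bench, 0.3 to 0.65 kg, housing 39 mm high; origin at the centre of its underside, z up. Its one black cap sits in the middle: a SQUARE flat-topped cap, 36 x 36 mm.
- dust_top (a point): Dust extractor switch pod: centre of the top of that cap, moves with it.
- dust_cap (a joint): Dust extractor switch pod: how far that cap is pushed down, m: 0 = fully up (cap top 60 mm above the bench), 0.012 = at its bottom stop (48 mm). It resists with about 2.5 to 3.5 N and stays where it is left; it is switched on once it is more than 0.006 down; past the bottom stop it sinks up to 6 mm further on a stiff spring (5 to 12 N), which is allowed and springs back; over 25 N breaks it.
- router_pod: Router switch pod: 66 mm square, grey, loose on the bench, 0.3 to 0.65 kg, housing 39 mm high; origin at the centre of its underside, z up. Its one black cap sits in the middle: a LONG NARROW BAR cap, 18 mm along the pod's x by 56 mm along its y, flat-topped.
- router_top (a point): Router switch pod: centre of the top of that cap, moves with it.
- router_cap (a joint): Router switch pod: how far that cap is pushed down, m: 0 = fully up (cap top 60 mm above the bench), 0.012 = at its bottom stop (48 mm). It resists with about 2.5 to 3.5 N and stays where it is left; it is switched on once it is more than 0.006 down; past the bottom stop it sinks up to 6 mm further on a stiff spring (5 to 12 N), which is allowed and springs back; over 25 N breaks it.
- stop_pod: Stop pod, to be left alone: 66 mm square, grey, loose on the bench, 0.3 to 0.65 kg, housing 39 mm high; origin at the centre of its underside, z up. Its one black cap sits in the middle: a WIDE DOMED MUSHROOM cap, 58 mm diameter, nearly as wide as the pod.
- stop_top (a point): Stop pod, to be left alone: centre of the top of that cap, moves with it.
- stop_cap (a joint): Stop pod, to be left alone: how far that cap is pushed down, m: 0 = fully up (cap top 60 mm above the bench), 0.012 = at its bottom stop (48 mm). It resists with about 2.5 to 3.5 N and stays where it is left; it is switched on once it is more than 0.006 down; past the bottom stop it sinks up to 6 mm further on a stiff spring (5 to 12 N), which is allowed and springs back; over 25 N breaks it.
- tape: Bystander: black and yellow tape measure, 68 x 38 x 56 mm high plus a hook 14 mm out at its +x foot, origin under its centre.
- chisel: Bystander: chisel lying flat, 230 mm long along its x, 20 mm high, wooden handle to -x; origin at the ferrule on the underside.
- plane: Bystander: steel block plane, 150 mm along its x, 48 mm wide, about 50 mm high, origin under its centre.
- offcut: Bystander: pale timber offcut, 160 (x) x 45 x 40 mm high, origin under its centre.
- mallet: Bystander: wooden mallet lying on its side; head 60 x 110 x 66 mm high at its origin, handle 200 mm along its -x.
- glue: Bystander: upright yellow glue bottle, 56 mm diameter, 115 mm high, origin under its centre.
There are look-alikes about, which are no part of the job. Leave any blue look-alike of the router_pod alone. What is shaped like the lamp_pod but brown is not meant.

How it is judged (in metres and radians):
On the way, in this order (a step that is already met when the one before it is completed fails the run):
1. the lamp's round cap is down, the square and bar caps still up (value of joint lamp_cap above 0.006 m and value of joint each of dust_cap, router_cap below 0.006 m), for 0.1 s.
2. then the extractor's square cap is down too, the bar cap still up (value of joint each of lamp_cap, dust_cap above 0.006 m and value of joint router_cap below 0.006 m), for 0.1 s.
3. then the router's bar cap is down too (value of joint each of lamp_cap, dust_cap, router_cap above 0.006 m), for 0.1 s.
At the end, for the whole second after the job is handed in: Round, square and bar caps are each more than 6 mm down, the mushroom cap less than 4 mm; all four pods stand upright, at rest, within 25 mm of where they started, and the bystanders within 30 mm of where they started (all of step 3 and value of joint stop_cap below 0.004 m and distance of each of lamp_pod, dust_pod, router_pod, stop_pod from where it was at the start of the episode below 0.025 m and angle between each of lamp_pod, dust_pod, router_pod, stop_pod's own z axis and vertical below 0.15 rad and linear speed of each of lamp_pod, dust_pod, router_pod, stop_pod below 0.02 m/s and distance of each of tape, chisel, plane, offcut, mallet, glue from where it was at the start of the episode below 0.03 m); the robot touches nothing.
It fails at once if out of order: the extractor is on before the lamp, or the router before the extractor ((value of joint dust_cap above 0.006 m and value of joint lamp_cap below 0.006 m) or (value of joint router_cap above 0.006 m and value of joint dust_cap below 0.006 m)).
It fails at once if the mushroom stop is pushed down 4 mm or more (value of joint stop_cap above 0.004 m).
It fails at once if a pod is pressed with more than 25 N (contact force between any of the fingers, the arm and lamp_pod above 25 N or contact force between any of the fingers, the arm and dust_pod above 25 N or contact force between any of the fingers, the arm and router_pod above 25 N or contact force between any of the fingers, the arm and stop_pod above 25 N).
It fails at once if a pod is lifted, tipped or shoved (12 mm up, 0.25 rad, 25 mm) (height (world z) of any of lamp_pod, dust_pod, router_pod, stop_pod above 0.012 m or angle between any of lamp_pod, dust_pod, router_pod, stop_pod's own z axis and vertical above 0.25 rad or distance of any of lamp_pod, dust_pod, router_pod, stop_pod from where it was at the start of the episode above 0.025 m).
It fails at once if a bystander is lifted or shoved 30 mm (distance of any of tape, chisel, plane, offcut, mallet, glue from where it was at the start of the episode above 0.03 m).
It also fails if it takes over 51 s, if anything falls off the work surface, if the arm or the gripper's body presses on something with over 40 N, if the wrist force passes 120 N, or if a joint passes its speed limit or range.

### The arm

A 6-joint arm with a two-finger parallel gripper is mounted at the origin on the work surface. World frame = base frame: x ahead of the robot, y to its left, z up, the work surface at z = 0. Lengths are in mm, angles in rad, forces in N, time in s.
With the tool pointing down it reaches from about 350 to 775 mm from the base axis. Payload 7.3 kg.
Tool frame: the origin (TCP) lies at the very end of the fingers, on their centre line; the grasp point (between the pads) lies 19 mm behind it; z points along the fingers, y is the line along which they close (so a half turn about z gives the same grasp; the last joint's range is limited). The gripper opens to 92 mm and grips with 3 to 60 N. Pads are 19 mm wide; open, the fingers measure 130 mm over their backs; the gripper's body (75 mm by 190 mm) begins 47 mm behind the grasp point.
Start: joints at [1.035, 0.342, 1.524, -0, 1.275, -0.146], TCP at [199.489, 485.643, 226.741] pointing down, gripper open.
Joint ranges: [-2.53, 2.53], [-0.77, 2.02], [0.04, 2.7], [-1, 4.14], [0.28, 2.66], [-3.11, 3.11]. Speed limits (rad/s): [2.57, 2.57, 3.14, 3.14, 3.14, 3.14].

### API

Orientations are given as [roll, pitch, yaw] about the fixed x, y, z axes, in that order (R = Rz(yaw) Ry(pitch) Rx(roll)).
In Python, from plant import bot gives the robot as it stands.
- The arm moves only by the tool jog_arm, never from a script. Its argument "targets" is a list of rows, each an object with "xyz": the shift along the tool's x, y, z as a fraction of full scale, a list of three; "spin": the turn about the tool's z as a fraction of full scale. In form: [{"xyz": [x, y, z], "spin": spin}, ...]. A call has exactly 10 rows; each row shifts and turns the commanded pose from where the row before left it, along the tool's axes as they then stand; what a row does not reach is not made up. Full scale, the value 1, is 80 mm for a shift and 0.1 rad for a turn. A row lasts 1/8 s, in which the tool goes at most 62.5 mm and 10.7 degrees, less where a joint would pass 70% of its speed; a pose out of reach is approached as far as the arm can. A call with a number of a shift or a turn outside -1 to 1 is refused whole. A call with a gripper value outside its range is refused whole. "gripper" is the opening in per cent of the stroke, from 0 (shut) to 100 (fully open), set as the call begins (left out, the last holds). The fingers move at their own pace and stop on an object; the grip force is fixed at half the most. Time passes only in rows, so rows that do not move let the fingers close, or fill a call up. It gives the time, the measured TCP pose, the force, the opening and the grip force at its end, in the units of the state.
- bot.get_obs(): the state, without advancing time (a new reading comes with each control period).
- bot.capture(name): name is "side" or "top"; returns the picture (420x560x3 uint8, blue, green, red); there is no depth.
- bot.get_calibration(name): a dict with "vfov" (degrees; the focal length in pixels is half the picture's height over the tangent of half this angle, whatever the lens; pixels are square), "cx", "cy" (the principal point, pixels), "k1" (the pictures are not rectified: a ray, as slopes to the right and down, at radius r is drawn at 1 + k1 r^2 times it, then the intrinsics apply), "eye" and "rotation" of the camera in the world. Camera axes: x right, y down, z forward; pixel columns grow to the right and rows downward; lengths in mm; the calibration is good to about 2 mm. A picture is of the moment at which its call begins. get_calibration takes no time and is no camera call.
- bot.close_job(): hands the job in; it is judged then, once.
The state is a dict: "time": time; "joint_positions": joint angles; "dq": joint speeds; "tau": joint torques, N m; "tool_pos": TCP position; "tcp_rot": TCP orientation; "contact_force": force on the tool from outside, world axes, zero at the start; "moment": the same for the moment, N m; "grip_width": finger opening in mm; "finger_force": force on a finger pad.
Only numpy, scipy, OpenCV 4.12 (cv2) and the standard library are available. Lean on these libraries where they do the work, as an engineer would, in place of code of your own. Each camera call takes 0.05 s, during which the arm holds its last target. There are 200 camera calls.

## Working session

There is one attempt and no reset: what is moved stays moved. The work goes in short steps, Python scripts to look and compute and a tool call to move; the robot and the scene stay as the last step left them, time stands still between calls to the robot, and variables do not carry over. Pictures are saved under pics/ and viewed, at most 10 in all, crops included, and the job is handed in when it is done.

Besides the shell and the picture viewer there is one more tool, called after "Request:" as name(argument=value, ...) on one line, values as JSON. jog_arm: Moves the arm, as the interface text tells. Shift numbers are shares of 80 mm and turn numbers shares of 0.1 rad, none past 1 either way. Its arguments: {"type":"object","properties":{"targets":{"type":"array","items":{"type":"object","properties":{"xyz":{"type":"array","items":{"type":"number"}},"spin":{"type":"number"}}}},"gripper":{"type":"number"}},"required":["targets"]}

```bash
mkdir -p pics; cat > h.py <<'E'
import cv2, numpy as np
from plant import bot
def cast(name,u,v,z):
    c=bot.get_calibration(name); f=210/np.tan(np.radians(c["vfov"])/2)
    d=np.array([(u-c["cx"])/f,(v-c["cy"])/f]); s=d.copy()
    for _ in range(30): s=d/(1+c["k1"]*(s@s))
    w=np.array(c["rotation"])@np.array([s[0],s[1],1.]); e=np.array(c["eye"])
    return e+w*(z-e[2])/w[2]
E
python3 - <<'E'
from h import *
for n in("top","side"):
    cv2.imwrite(f"pics/{n}0.png",bot.capture(n)); print(bot.get_calibration(n))
o=bot.get_obs(); print(o["time"],o["tool_pos"],o["tcp_rot"],o["contact_force"])
E
```

```text
{'vfov': 43.0422409230258, 'cx': 285.91904641214984, 'cy': 202.11143162229024, 'k1': -0.12605259407689323, 'eye': array([ 434.97562079,  -50.37742125, 1374.13729684]), 'rotation': array([-3.05383153,  0.0201141 , -1.56980819])}
{'vfov': 43.34837965397569, 'cx': 284.9807714459517, 'cy': 212.84870268074414, 'k1': -0.006441221032950531, 'eye': array([ 187.42806793, -958.417695  ,  807.75795743]), 'rotation': array([-2.2172186 , -0.00221884, -0.37140807])}
0.1 [199.3056377  485.31469003 226.1234291 ] [-3.14023785e+00 -1.65794052e-04  2.75179359e+00] [ 0.15550012  0.6976303  -1.04620735]
```

View pics/top0.png

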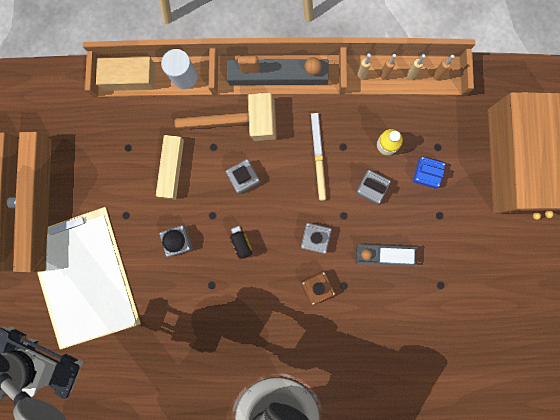

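View pics/side0.png

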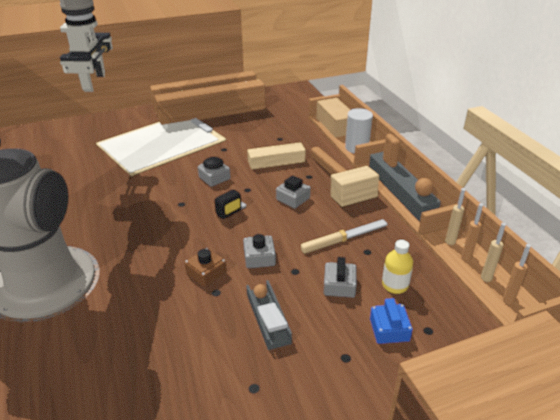

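Top view: lamp candidates are grey (317,237) and brown (318,288). The grey one fits. Bar caps are grey (375,186) and blue (430,172), and grey fits again. The square cap is at (242,176) and the mushroom at (174,240). In the side view the caps are at lamp (259,241), dust (293,183), router (341,268) and stop (213,161). I'll confirm with one crop and measure.

```bash
cat >> h.py <<'E'
from scipy.spatial.transform import Rotation as Ro
def ray(name,u,v):
    c=bot.get_calibration(name); f=210/np.tan(np.radians(c["vfov"])/2)
    d=np.array([(u-c["cx"])/f,(v-c["cy"])/f]); s=d.copy()
    for _ in range(30): s=d/(1+c["k1"]*(s@s))
    return np.array(c["eye"]),Ro.from_euler("xyz",c["rotation"]).apply([s[0],s[1],1.])
def cast(name,u,v,z):
    e,w=ray(name,u,v); return e+w*(z-e[2])/w[2]
def blob(im,u,v,r=17,th=60):
    m=np.zeros(im.shape[:2],np.uint8); m[v-r:v+r,u-r:u+r]=(im[v-r:v+r,u-r:u+r].max(2)<th)*255
    n,l,s,c=cv2.connectedComponentsWithStats(m)
    k=1+np.argmax([s[i,4]/(10+np.hypot(*(c[i]-[u,v]))**2) for i in range(1,n)])
    cnt=cv2.findContours((l==k).astype(np.uint8),0,2)[0][0]
    return c[k],s[k],cv2.minAreaRect(cnt)
E
python3 - <<'E'
from h import *
t=cv2.imread("pics/top0.png"); s=cv2.imread("pics/side0.png")
P=dict(lamp=(317,238,259,241),dust=(242,175,293,183),router=(375,185,341,267),stop=(174,240,213,161))
for k,(a,b,c,d) in P.items():
    for th in(45,60):
        B=blob(t,a,b,th=th); print(k,th,B[0].round(1),B[1],np.round(np.hstack([B[2][1],B[2][2]]),1),cast("top",*B[0],60).round(1),end=" ")
        B=blob(s,c,d,th=th); x,y,w,h,_=B[1]; print("side box",B[1],cast("side",x+w/2,y+h*.35,60).round(1))
    g=ray("top",a,b); 
C=[cv2.resize(im[v-28:v+28,u-28:u+28],(260,260),interpolation=cv2.INTER_CUBIC) for im,i in((t,0),(s,2)) for n in("lamp","dust","router") for u,v in[P[n][i:i+2]]]
cv2.imwrite("pics/crop.png",np.vstack([np.hstack(C[:3]),np.hstack(C[3:])]))
E
```

```text
lamp 45 [318. 233.] [318 233   1   1   1] [0. 0. 0.] [ 474.1 -103.    60. ] side box [254 240  11   8  63] [ 457.3 -116.8   60. ]
lamp 60 [316.5 237.6] [311 233  11  10  61] [ 9. 10. 90.] [462.8 -99.3  60. ] side box [253 235  12  14 131] [ 459.5 -107.1   60. ]
dust 45 [242.9 181.2] [239 179   8   5   9] [ 0.9  8.1 60.3] [603.   83.5  60. ] side box [285 180  17  11  96] [613.   70.3  60. ]
dust 60 [241.6 174.5] [233 166  18  18 143] [14.6 13.4 60.9] [619.9  86.9  60. ] side box [285 177  17  14 181] [616.4  78.5  60. ]
router 45 [373. 188.] [373 188   1   1   1] [0. 0. 0.] [ 585.6 -240.1   60. ] side box [338 274   7   7  41] [ 577.8 -276.3   60. ]
router 60 [375.3 185.7] [364 178  22  16 116] [21.5  7.2 26.6] [ 591.3 -246.    60. ] side box [337 258   8  23 162] [ 590.5 -248.1   60. ]
stop 45 [175.3 239.7] [163 230  22  22 163] [21. 21. 90.] [456.9 251.4  60. ] side box [204 158  19  11  64] [451.8 246.2  60. ]
stop 60 [174.1 240.4] [162 230  23  22 347] [21. 22. 90.] [455.2 254.4  60. ] side box [204 157  19  12 150] [452.7 249.4  60. ]
```

View pics/crop.png

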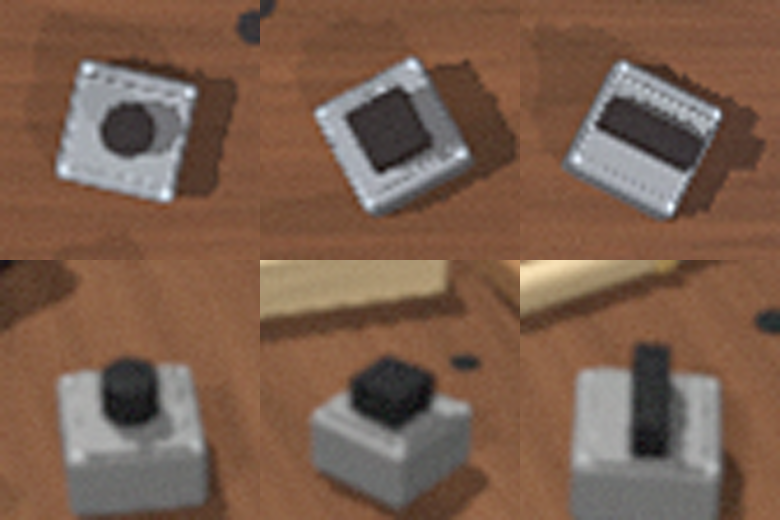

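The crop confirms a grey round cap, a grey square cap and a grey bar cap, all standing up. The two views agree to a few mm at z = 60: lamp (463,-100), dust (619,87), router (591,-246). The tool's present yaw lines its y up with the bar and turns the gripper body away from the glue, so I'll keep it, shut the fingers and go to the lamp.

Request:
jog_arm(targets=[{"xyz": [-0.5, -0.475, 0.1], "spin": 0}, {"xyz": [-0.5, -0.475, 0.1], "spin": 0}, {"xyz": [-0.5, -0.475, 0.1], "spin": 0}, {"xyz": [-0.5, -0.475, 0.1], "spin": 0}, {"xyz": [-0.5, -0.475, 0.1], "spin": 0}, {"xyz": [-0.5, -0.475, 0.1], "spin": 0}, {"xyz": [-0.5, -0.475, 0.1], "spin": 0}, {"xyz": [-0.5, -0.475, 0.1], "spin": 0}, {"xyz": [-0.5, -0.475, 0.1], "spin": 0}, {"xyz": [0, 0, 0], "spin": 0}], gripper=0)

```text
time: 1.35
tool_pos: [403.4, 29.5, 154.0]
tcp_rot: [-3.141, -0.001, 2.746]
contact_force: [-0.4, 0.8, -0.5]
grip_width: 0.7
finger_force: 0.0
```

```bash
cat >> h.py <<'E'
T=dict(lamp=(462.,-101.),dust=(619.,86.),router=(591.,-246.))
def go(n):
    o=bot.get_obs(); p=o["tool_pos"]; d=np.array([*T[n],60])-p
    print(round(o["time"],2),p.round(1),o["tcp_rot"].round(3),o["contact_force"].round(1),o["grip_width"],"rows/80mm:",(Ro.from_euler("xyz",o["tcp_rot"]).inv().apply(d)/80).round(3))
E
python3 - <<'E'
from h import *
go("lamp")
E
```

```text
1.35 [403.4  29.5 154. ] [-3.141e+00 -1.000e-03  2.746e+00] [-0.4  0.8 -0.5] 0.7455439813899883 rows/80mm: [-1.305 -1.222  1.175]
```

Request:
jog_arm(targets=[{"xyz": [-0.33, -0.31, 0], "spin": 0}, {"xyz": [-0.33, -0.31, 0], "spin": 0}, {"xyz": [-0.33, -0.3, 0], "spin": 0}, {"xyz": [-0.31, -0.3, 0], "spin": 0}, {"xyz": [0, 0, 0.25], "spin": 0}, {"xyz": [0, 0, 0.25], "spin": 0}, {"xyz": [0, 0, 0.25], "spin": 0}, {"xyz": [0, 0, 0.2], "spin": 0}, {"xyz": [0, 0, 0], "spin": 0}, {"xyz": [0, 0, 0], "spin": 0}])

```text
time: 2.6
tool_pos: [461.9, -96.8, 79.2]
tcp_rot: [3.141, 0.0, 2.752]
contact_force: [0.6, -0.8, -0.2]
grip_width: 0.3
finger_force: 0.0
```

```bash
python3 - <<'E'
from h import *
go("lamp")
a=bot.capture("side")[180:300,190:340]; b=bot.capture("top")[180:300,240:390]
cv2.imwrite("pics/over.png",np.hstack([cv2.resize(x,(400,320),interpolation=2) for x in(a,b)]))
E
```

```text
2.6 [461.9 -96.8  79.2] [3.141 0.    2.752] [ 0.6 -0.8 -0.2] 0.33386528204611293 rows/80mm: [-0.021 -0.048  0.24 ]
```

View pics/over.png

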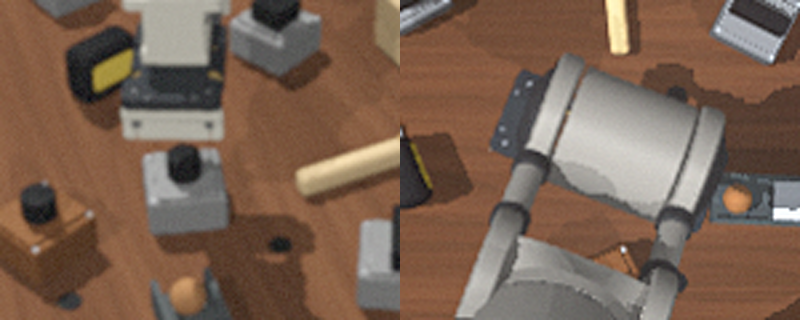

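The side view looks along tool y, so the gripper's body end hides the fingers. It sits just above and in line with the lamp cap (crop 184,150), which agrees with the measured TCP. I'll press gently.

Request:
jog_arm(targets=[{"xyz": [-0.02, -0.04, 0.1], "spin": 0}, {"xyz": [0, 0, 0.08], "spin": 0}, {"xyz": [0, 0, 0.03], "spin": 0}, {"xyz": [0, 0, 0.03], "spin": 0}, {"xyz": [0, 0, 0.03], "spin": 0}, {"xyz": [0, 0, 0.03], "spin": 0}, {"xyz": [0, 0, 0.03], "spin": 0}, {"xyz": [0, 0, 0.03], "spin": 0}, {"xyz": [0, 0, 0.02], "spin": 0}, {"xyz": [0, 0, 0], "spin": 0}])

```text
time: 3.95
tool_pos: [461.9, -100.9, 48.3]
tcp_rot: [3.142, -0.0, 2.752]
contact_force: [-1.9, -0.3, 2.5]
grip_width: 0.2
finger_force: 1.0
```

Force is 2.5 N with the tip at 48.3 mm, so the lamp cap is down. Next I'll raise and go over to the dust cap.

Request:
jog_arm(targets=[{"xyz": [0, 0, -0.3], "spin": 0}, {"xyz": [0, 0, -0.45], "spin": 0}, {"xyz": [-0.155, 0.485, 0], "spin": 0}, {"xyz": [-0.155, 0.485, 0], "spin": 0}, {"xyz": [-0.155, 0.485, 0], "spin": 0}, {"xyz": [-0.155, 0.485, 0], "spin": 0}, {"xyz": [-0.155, 0.485, 0], "spin": 0}, {"xyz": [-0.155, 0.485, 0], "spin": 0}, {"xyz": [0, 0, 0], "spin": 0}, {"xyz": [0, 0, 0], "spin": 0}])

```text
time: 5.2
tool_pos: [618.6, 85.9, 107.8]
tcp_rot: [-3.141, -0.001, 2.752]
contact_force: [-0.5, 0.3, -0.7]
grip_width: 0.2
finger_force: 0.0
```

```bash
python3 - <<'E'
from h import *
go("dust")
a=bot.capture("side")[130:300,190:390]; b=bot.capture("top")[130:300,210:410]
cv2.imwrite("pics/over2.png",np.hstack([cv2.resize(x,(400,340),interpolation=2) for x in(a,b)]))
E
```

```text
5.2 [618.6  85.9 107.8] [-3.141e+00 -1.000e-03  2.752e+00] [-0.5  0.3 -0.7] 0.24130362383447862 rows/80mm: [-0.005  0.003  0.597]
```

View pics/over2.png

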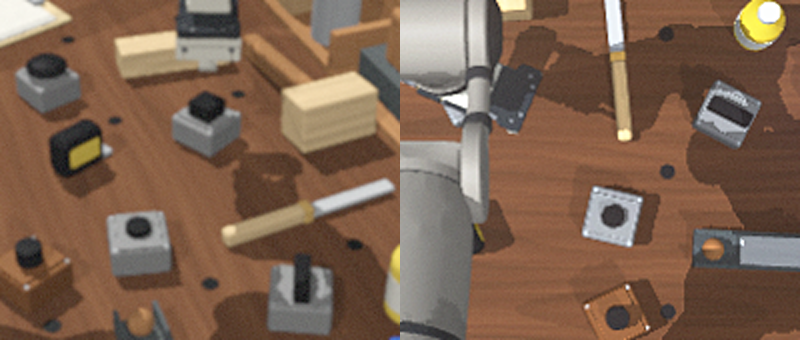

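The lamp cap at crop (138,228) is clearly down and its pod hasn't moved. The gripper is over the dust cap (207,107), so I'll press that now.

Request:
jog_arm(targets=[{"xyz": [0, 0, 0.3], "spin": 0}, {"xyz": [0, 0, 0.2], "spin": 0}, {"xyz": [0, 0, 0.06], "spin": 0}, {"xyz": [0, 0, 0.03], "spin": 0}, {"xyz": [0, 0, 0.03], "spin": 0}, {"xyz": [0, 0, 0.03], "spin": 0}, {"xyz": [0, 0, 0.03], "spin": 0}, {"xyz": [0, 0, 0.03], "spin": 0}, {"xyz": [0, 0, 0.03], "spin": 0}, {"xyz": [0, 0, 0], "spin": 0}])

```text
time: 6.55
tool_pos: [619.2, 86.3, 48.9]
tcp_rot: [3.141, -0.0, 2.752]
contact_force: [0.6, 0.3, 1.3]
grip_width: 0.3
finger_force: 0.5
```

Request:
jog_arm(targets=[{"xyz": [0, 0, -0.3], "spin": 0}, {"xyz": [0, 0, -0.45], "spin": 0}, {"xyz": [-0.18, -0.57, 0], "spin": 0}, {"xyz": [-0.18, -0.57, 0], "spin": 0}, {"xyz": [-0.18, -0.57, 0], "spin": 0}, {"xyz": [-0.18, -0.57, 0], "spin": 0}, {"xyz": [-0.18, -0.57, 0], "spin": 0}, {"xyz": [-0.18, -0.57, 0], "spin": 0}, {"xyz": [-0.17, -0.55, 0], "spin": 0}, {"xyz": [0, 0, 0], "spin": 0}])

```text
time: 7.8
tool_pos: [590.1, -248.7, 108.4]
tcp_rot: [-3.141, -0.001, 2.748]
contact_force: [0.2, 0.3, -0.2]
grip_width: 0.3
finger_force: 0.0
```

```bash
python3 - <<'E'
from h import *
go("router")
a=bot.capture("side")[130:300,230:430]; b=bot.capture("top")[100:270,210:410]
cv2.imwrite("pics/over3.png",np.hstack([cv2.resize(x,(400,340),interpolation=2) for x in(a,b)]))
t=cv2.imread("pics/top0.png"); s=cv2.inRange(cv2.cvtColor(t,40),(22,150,120),(35,255,255))[110:170,360:420]
m=cv2.moments(s,True); print("glue",cast("top",360+m["m10"]/m["m00"],110+m["m01"]/m["m00"],80).round())
E
```

```text
7.8 [ 590.1 -248.7  108.4] [-3.141e+00 -1.000e-03  2.748e+00] [ 0.2  0.3 -0.2] 0.3072171164746057 rows/80mm: [0.002 0.035 0.605]
glue [ 699. -280.   80.]
```

View pics/over3.png

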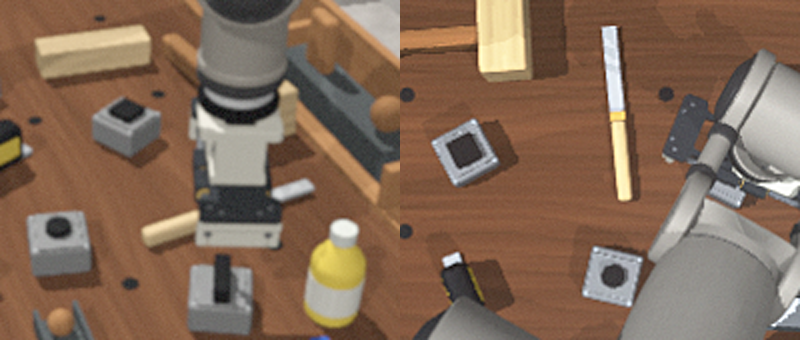

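The dust cap at crop (127,110) is down and its pod hasn't moved. The gripper is over the bar cap (221,277), with about 45 mm of clearance to the glue, so I'll press the router.

Request:
jog_arm(targets=[{"xyz": [0, 0, 0.3], "spin": 0}, {"xyz": [0, 0, 0.2], "spin": 0}, {"xyz": [0, 0, 0.06], "spin": 0}, {"xyz": [0, 0, 0.03], "spin": 0}, {"xyz": [0, 0, 0.03], "spin": 0}, {"xyz": [0, 0, 0.03], "spin": 0}, {"xyz": [0, 0, 0.03], "spin": 0}, {"xyz": [0, 0, 0.03], "spin": 0}, {"xyz": [0, 0, 0.03], "spin": 0}, {"xyz": [0, 0, 0], "spin": 0}])

```text
time: 9.15
tool_pos: [591.0, -245.7, 49.7]
tcp_rot: [-3.142, -0.0, 2.752]
contact_force: [1.3, 0.5, 0.9]
grip_width: 0.4
finger_force: 0.7
```

Request:
jog_arm(targets=[{"xyz": [0, 0, -0.3], "spin": 0}, {"xyz": [0, 0, -0.5], "spin": 0}, {"xyz": [0, 0, -0.5], "spin": 0}, {"xyz": [0.3, 0.5, 0], "spin": 0}, {"xyz": [0.3, 0.5, 0], "spin": 0}, {"xyz": [0.3, 0.5, 0], "spin": 0}, {"xyz": [0.3, 0.5, 0], "spin": 0}, {"xyz": [0, 0, 0], "spin": 0}, {"xyz": [0, 0, 0], "spin": 0}, {"xyz": [0, 0, 0], "spin": 0}])

```text
time: 10.4
tool_pos: [563.1, -62.4, 153.7]
tcp_rot: [-3.141, -0.0, 2.75]
contact_force: [-0.0, 0.1, -0.5]
grip_width: 0.1
finger_force: 0.0
```

```bash
python3 - <<'E'
from h import *
go("router")
a=bot.capture("side")[130:340,170:430]; b=bot.capture("top")[100:310,150:410]
cv2.imwrite("pics/end.png",np.hstack([cv2.resize(x,(400,323),interpolation=2) for x in(a,b)]))
E
```

```text
10.4 [563.1 -62.4 153.7] [-3.141 -0.     2.75 ] [-0.   0.1 -0.5] 0.10429730043400812 rows/80mm: [-1.198 -1.989  1.172]
```

View pics/end.png

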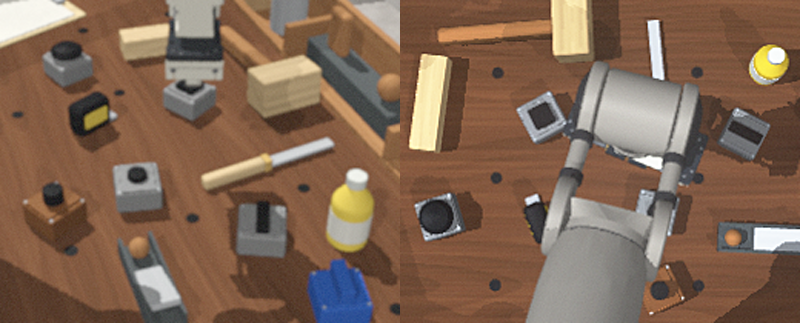

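The bar cap at crop (263,217) is now low like the other two. The mushroom cap (66,50) is up, nothing has moved and the arm is clear, so I'll hand in.

```bash
python3 -c "
from plant import bot
print(bot.close_job())"
```

```text
the job is handed in; nothing more can be done
None
```

I pressed the lamp, dust extractor and router caps down in that order, each about 10–12 mm by the fingertip height. The stop cap is still up, nothing looked moved in the last pictures, and the job is handed in; no verdict came back.

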